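# Click the cup-tray end stop into its detent

### The job

Push the sliding end stop along the rail of the cup tray, towards the two cups, until it clicks over the low ridge and drops into the gap of the click strip; stop there, do not ride over the high ridge. Push it only from its outer side (the side away from the cups) with the fingers: do not pinch it, do not touch its rubber-padded side and do not lift it. Leave the cups, mug and bottle where they stand, and finish with the hand clear.

Things in the scene. Friction and masses are not known exactly. Their poses are not given: they have to be found in the camera images.
- tray: Fixed pale wooden cup tray, 150 mm (its x) by 480 mm (its y), 12 mm thick; origin under its centre, z up. A fixed aluminium rail runs along its far (+x) edge, parallel to tray y: 14 mm wide, centred at tray x = +55 mm, top 22 mm above the counter. A 35 mm high wall closes the +y end, where the cups stand; the end stop starts in the -y half and is pushed to tray +y.
- carriage (a joint): Travel of the end stop along the rail, m, growing towards tray +y (towards the cups); range 0 to 0.30; at 0 the stop's foot is at tray y = -0.17. The stop slides stiffly, about 1.2 N, and stays where it is left.
- stop_foot (a point): The middle of the stop's black carriage on the rail, at rail-top height (22 mm above the counter); its spring plunger is straight above this point and the steel plate's mid-thickness lies at the same tray y. The black carriage is 26 mm (tray x) by 34 mm (tray y), 9 to 31 mm above the rail top. Axes parallel to the tray's.
- stop_back (a point): Centre of the outer face of the stop's upright steel plate, the face to push on; it looks to tray -y, at tray x = 0, 43 mm above the counter, 4 mm to tray -y of the stop's foot. Axes as the tray's. Plate: 132 mm wide (tray x -65 to +67), 8 mm thick, from 14 to 72 mm above the counter. The carriage, at tray x 42 to 68 mm, sticks out 13 mm beyond this face; the rest is free.
- plate (a joint): How far the steel plate is lifted out of the carriage, m: 0 down as it should be, up to 0.03. It travels along the rail with the carriage, but is held down only by a spring of about 6 N and 2.4 N of weight: a finger that still presses hard on it while rising drags it up, so draw back first.
- pad: Black rubber pad, 90 by 44 mm and 4 mm thick, on the cup side (+y) of the steel plate; it is not to be touched by the robot. Its outer face lies 8 mm to tray +y of the stop's foot. Origin at the stop's foot, axes as the tray's.
- plunger (a joint): Height of the stop's sprung plunger (round tip of 4 mm radius) above the rail, m: 0 on the bare rail and also when seated in the gap; about 0.003 on the low ridge. Its spring presses down with about 4 N at 0, 300 N/m. Crossing the low ridge takes a push of 5 to 6 N in all, then the force dips to nothing; the high ridge gives way only at 15 to 30 N.
- clip: Dark steel click strip fixed on the rail, 18 by 40 mm, at a different place along the rail each time; origin at rail-top height at the middle of its gap, where the stop's foot belongs; axes as the tray's. Across the rail it has a low rounded ridge (3 mm high, crest at y = -9 mm, felt from y = -18 mm) and a high steep one (4 mm, crest at y = +8 mm); the stop drops in between.
- cup0: White espresso cup, 60 mm across the rim, 55 mm high, loose on the tray on the cup side of the click strip, about 62 mm from the strip's origin; origin at its underside. Leave alone.
- cup1: A second such cup, about 135 mm from the strip's origin. Leave alone.
- mug: Grey mug, 80 mm across and 90 mm high, loose on the counter off the tray's open -y end; origin at its underside. Leave alone.
- soap: White bottle, 64 mm across and 190 mm high, loose on the counter beyond the tray's +y end; origin at its underside. Leave alone.

How it is judged:
By the outcome, as a careful person would: the job done as asked, in the order asked, and still so for the second after the job is handed in, with the robot touching nothing.
It also fails if it takes over 45 s, if anything falls off the work surface, if the arm or the gripper's body presses on something with over 40 N, if the wrist force passes 120 N, or if a joint passes its speed limit or range.

### The arm

A 7-joint arm with a two-finger parallel gripper is mounted at the origin on the work surface. World frame = base frame: x ahead of the robot, y to its left, z up, the work surface at z = 0. Lengths are in m, angles in rad, forces in N, time in s.
With the tool pointing down it reaches from about 0.4 to 0.9 m from the base axis. Payload 5.5 kg.
Tool frame: the origin (TCP) lies midway between the tips of the shut fingers; the grasp point (between the pads) lies 19 mm behind it; z points along the fingers, y is the line along which they close (so a half turn about z gives the same grasp; the last joint's range is limited). The gripper opens to 92 mm and grips with 3 to 60 N. Pads are 19 mm wide; open, the fingers measure 130 mm over their backs; the gripper's body (75 mm by 190 mm) begins 47 mm behind the grasp point.
Start: joints at [1.478, 0.501, -0.427, 1.55, 0.221, 1.138, -0.21], TCP at [0.226, -0.609, 0.227] pointing down, gripper open.
Joint ranges: [-2.88, 2.88], [-0.31, 2.03], [-1.54, 1.56], [0.2, 2.42], [-1.41, 4.55], [0.19, 2.02], [-2.57, 2.57]. Speed limits (rad/s): [2.57, 2.57, 3.14, 3.14, 3.14, 3.14, 3.14].

### API

Orientations are given as a unit quaternion [w, x, y, z].
In Python, from bench import bot, imaging gives the robot as it stands. Calls block until the motion is done:
- bot.movep(position, orientation): joint-space move of the TCP to a pose.
- bot.move_straight(position, frame=None, velocity=0.15, f_stop=None): straight line of the TCP; frame=None keeps the orientation; velocity is the mean speed in m/s. With f_stop (N) it stops when the force on the tool has changed by that much, and returns True; else False.
- bot.goto_joints(angles): joint-space move.
- bot.gripper_to(opening, effort=None): finger opening in m; effort is the grip in N (None keeps the last); returns when the fingers have stopped.
- bot.pause(seconds).
- bot.ik(position, orientation): joint angles nearest the present ones, or None.
- bot.sense(): the state.
- imaging.camera(name): name is "scene" or "top" or "wrist"; returns (picture, depth): 420x560x3 uint8, blue, green, red; 420x560 float32, m along the optical axis (not along the pixel's ray), 0 where there is no reading.
- imaging.camera_model(name): a dict with "fx", "fy", "cx", "cy" (pixels), "k1" (the pictures are not rectified: a ray, as slopes to the right and down, at radius r is drawn at 1 + k1 r^2 times it, then the intrinsics apply), "rvec" (rotation vector, rad) and "tvec" (3), from world to camera coordinates, as OpenCV has them; the wrist camera has in their place "hand_eye" (4x4, takes a point from camera to tool coordinates, whose origin is the TCP and whose axes are the flange's). Camera axes: x right, y down, z forward; pixel columns grow to the right and rows downward; lengths in m; the calibration is good to about 2 mm. A picture is of the moment at which its call begins: read the wrist's pose just before it. camera_model takes no time and is no camera call.
A pose or a line that the arm cannot do raises bot.IKError and nothing moves.
- bot.finish_job(): hands the job in; it is judged then, once.
The state is a dict: "time_s": time; "q": joint angles; "qvel": joint speeds; "tau": joint torques, N m; "tool_pos": TCP position; "tcp_rot": TCP orientation; "ft_force": force on the tool from outside, world axes, zero at the start; "torque": the same for the moment, N m; "width": finger opening in m; "grip_force": force on a finger pad.
Only numpy, scipy, OpenCV 4.12 (cv2) and the standard library are available. Lean on these libraries where they do the work, as an engineer would, in place of code of your own. Each camera call takes 0.05 s, during which the arm holds its last target. There are 200 camera calls.

## Working session

There is one attempt and no reset: what is moved stays moved. The work goes in short steps, each a Python script; the robot and the scene stay as the last script left them, time stands still between calls to the robot, and variables do not carry over. Pictures are saved under pics/ and viewed, at most 10 in all, crops included, and the job is handed in when it is done.

```bash
mkdir -p pics; ls; cat > h.py <<'E'
from bench import bot, imaging
import numpy as np, cv2
from scipy.spatial.transform import Rotation as R
def snap(name, fn):
    s=bot.sense(); im,d=imaging.camera(name); cv2.imwrite('pics/'+fn,im); np.savez('pics/'+fn+'.npz',im=im,d=d,p=s['tool_pos'],q=s['tcp_rot']); return im,d,s
def rays(m,uv):
    uv=np.atleast_2d(uv).astype(float); xd=(uv-[m['cx'],m['cy']])/[m['fx'],m['fy']]; x=xd.copy()
    for _ in range(20): x=xd/(1+m['k1']*(x**2).sum(1,keepdims=True))
    return np.c_[x,np.ones(len(x))]
def pose(name,p=None,q=None):  # camera->world
    m=imaging.camera_model(name)
    if name=='wrist':
        H=np.array(m['hand_eye']); Rt=R.from_quat(np.roll(q,-1)).as_matrix()
        return m,Rt@H[:3,:3],Rt@H[:3,3]+p
    Rc=cv2.Rodrigues(np.array(m['rvec'],float))[0]; return m,Rc.T,-Rc.T@np.array(m['tvec'],float).ravel()
def onplane(name,uv,z,p=None,q=None):
    m,A,t=pose(name,p,q); r=rays(m,uv)@A.T; return t+r*((z-t[2])/r[:,2])[:,None]
def cloud(name,d,p=None,q=None):
    m,A,t=pose(name,p,q); v,u=np.mgrid[:d.shape[0],:d.shape[1]]
    r=rays(m,np.c_[u.ravel(),v.ravel()])*d.reshape(-1,1); return (r@A.T+t).reshape(*d.shape,3)
E
python3 - <<'E'
from h import *
s=bot.sense();print(s)
for n in('top','scene'):
    im,d,_=snap(n,n+'1.png'); m,A,t=pose(n); print(n,m,t,A[:,2])
E
```

```text
pics
{'time_s': 0.0, 'q': array([ 1.47821954,  0.50186   , -0.42679818,  1.55142299,  0.22082389,
        1.13824447, -0.21032812]), 'qvel': array([ 0.00174648,  0.00241093,  0.00067758, -0.00200613,  0.00146508,
        0.00041491,  0.00057494]), 'tau': array([ 3.55630727e-04, -5.66600668e+01, -5.81593618e+00, -2.79110044e+01,
       -6.86205737e-02,  3.10895406e-02,  2.14985530e-04]), 'tool_pos': array([ 0.22613397, -0.60868369,  0.22568256]), 'tcp_rot': array([-9.27497859e-04,  9.84215788e-01,  1.76970065e-01, -1.33275255e-04]), 'ft_force': array([-0.43948807,  0.29863494, -0.45888261]), 'torque': array([ 0.01153783, -0.03800255, -0.01400498]), 'grip_force': 0.0, 'width': 0.09168435390410491}
top {'fx': 384.2132050638266, 'fy': 384.2132050638266, 'cx': 282.4962520388379, 'cy': 212.2888235336415, 'k1': -0.01218202599434676, 'rvec': array([ 2.1704233 , -2.03655163,  0.22565097]), 'tvec': array([0.00154065, 0.57805518, 0.99546489])} [0.34833689 0.02664953 1.09683714] [ 0.21579343  0.01099489 -0.97637713]
scene {'fx': 431.50694200834823, 'fy': 431.50694200834823, 'cx': 283.8139908990652, 'cy': 205.31197820456956, 'k1': -0.09329123777061278, 'rvec': array([ 1.85654234,  1.71902803, -0.65101293]), 'tvec': array([-0.09110722, -0.39944518,  1.68746019])} [ 1.4219534  -0.02142863  0.9964779 ] [-0.66200574  0.05312455 -0.74761366]
```

View pics/top1.png

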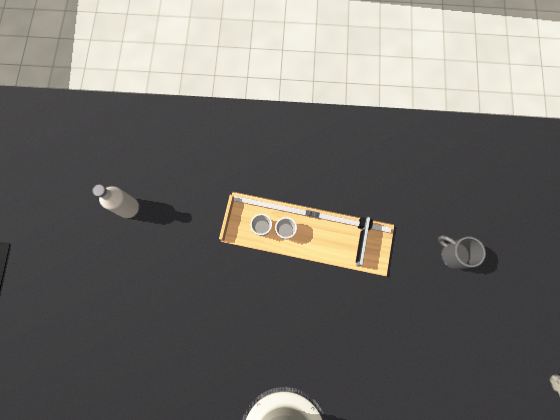

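View pics/scene1.png

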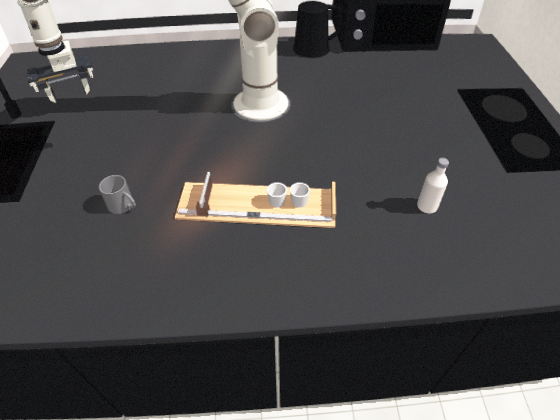

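The top picture shows the tray corners at about (233,195), (222,241), (388,272) and (394,224). The clip is at (313,214), the stop plate runs from (368,220) to (360,265), and the mug is at (468,252). The scene picture agrees with this layout.

```bash
python3 - <<'E'
from h import *
a=onplane('top',[[388,272.5],[394,224.5]],.012); b=onplane('top',[[222,241],[233,195]],.035)
print(a,b)
c=onplane('top',[[313,214]],.024);print('clip',c)
p=onplane('top',[[368,220],[360,265]],.072);print('plate top',p); print('mug',onplane('top',[[470,251]],.09))
y=(b.mean(0)-a.mean(0))[:2]; print(np.linalg.norm(y)); y/=np.linalg.norm(y); x=np.array([y[1],-y[0]]); yaw=np.arctan2(-x[1]*-1,x[0])
print('y',y,'x',x,'yaw',yaw)
print(imaging.camera_model('wrist'))
# view pose: look at between stop and clip; tool y along +-x tray
mid=(p.mean(0)[:2]+c[0,:2]-x*.03)/2
for s in(1,-1):
    ty=np.r_[s*x,0]; tz=np.array([0,0,-1.]); M=np.c_[np.cross(ty,tz),ty,tz]; q=np.roll(R.from_matrix(M).as_quat(),1)
    for xy in (mid,p.mean(0)[:2]): print(s,q,xy,bot.ik(np.r_[xy,.30],q),bot.ik(np.r_[xy,.05],q))
E
```

```text
[[ 0.43463316 -0.26690317  0.012     ]
 [ 0.57268676 -0.28354794  0.012     ]] [[0.49054748 0.20152152 0.035     ]
 [0.6244951  0.18301171 0.035     ]]
clip [[ 0.58602007 -0.04858511  0.024     ]]
plate top [[ 0.56825215 -0.19553736  0.072     ]
 [ 0.44495287 -0.17621188  0.072     ]]
mug [[ 0.49811539 -0.46202532  0.09      ]]
0.4705847112906039
y [0.11445619 0.9934283 ] x [ 0.9934283  -0.11445619] yaw -0.11470757070673483
{'fx': 352.1433132260775, 'fy': 352.1433132260775, 'cx': 275.9932802908159, 'cy': 208.29850022422443, 'k1': -0.0295088895027113, 'hand_eye': array([[-9.17972654e-04, -9.55677945e-01, -2.94412673e-01,
         8.07593351e-02],
       [ 9.99999537e-01, -9.62756605e-04,  7.17708896e-06,
        -1.60638828e-03],
       [-2.90306731e-04, -2.94412530e-01,  9.55678386e-01,
        -1.57918040e-01],
       [ 0.00000000e+00,  0.00000000e+00,  0.00000000e+00,
         1.00000000e+00]])}
1 [0.         0.74647712 0.66541108 0.        ] [ 0.53140987 -0.11551302] [ 0.96408889  0.35828583 -1.00084142  1.71832397  0.31747066  1.23997209
 -0.22759055] [ 0.79172547  0.68218138 -0.81349699  1.932326    0.67464585  0.82348596
 -0.50839145]
1 [0.         0.74647712 0.66541108 0.        ] [ 0.50660251 -0.18587462] [ 1.07311669  0.33105376 -0.95036764  1.72885693  0.28455492  1.22868841
 -0.06313204] [ 0.893423    0.65320513 -0.75912672  1.94376897  0.62571983  0.79548888
 -0.33524882]
-1 [ 0.         -0.66541108  0.74647712  0.        ] [ 0.53140987 -0.11551302] [-0.84227912  0.5782499   1.43473163  1.77096702 -0.59160362  1.32928777
 -2.53051016] [-0.64008675  0.88327658  1.12706161  1.97866096 -0.9971695   0.98088026
 -2.2576237 ]
-1 [ 0.         -0.66541108  0.74647712  0.        ] [ 0.50660251 -0.18587462] [-0.64230046  0.40852006  1.22663057  1.77949748 -0.40594758  1.24372764
 -2.56293561] [-0.50648085  0.87720184  1.12715028  1.98896706 -0.99568682  0.97491709
 -2.11761417]
```

```bash
python3 - <<'E'
from h import *
bot.movep([0.545,-0.07,0.22],[0,0.74647712,0.66541108,0]); bot.pause(.2)
im,d,s=snap('wrist','w1.png'); print(s['time_s'],s['tool_pos'],s['tcp_rot'],s['ft_force'])
E
```

```text
2.5417 [ 0.54495636 -0.0708217   0.21990401] [-2.84021351e-05  7.46983697e-01  6.64842349e-01 -8.11039350e-05] [-0.04690312 -0.32577169  0.8470211 ]
```

View pics/w1.png

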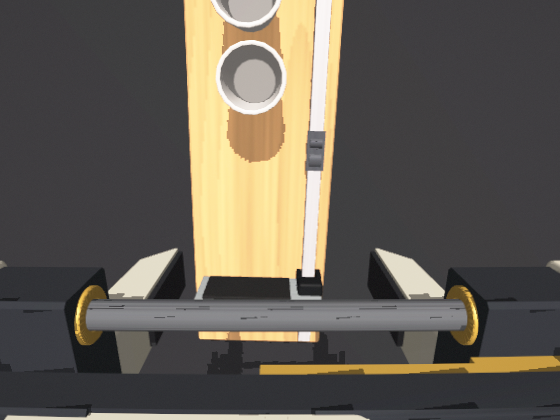

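The wrist picture shows the clip strip at columns 307–325, rows 131–170. The carriage is near (309,280), the near cup is centred at about (251,78), and the gripper hides the plate's outer side. I'll zoom in on the clip and carriage.

```bash
python3 - <<'E'
from h import *
im=cv2.imread('pics/w1.png')
a=cv2.resize(im[122:180,285:350],None,fx=6,fy=6,interpolation=cv2.INTER_NEAREST)
b=cv2.resize(im[255:313,285:350],None,fx=6,fy=6,interpolation=cv2.INTER_NEAREST)
cv2.imwrite('pics/crop1.png',np.hstack([a,b]))
f=np.load('pics/w1.png.npz');P=cloud('wrist',f['d'],f['p'],f['q'])
# tray edges & rail edges by colour per row
hsv=cv2.cvtColor(im,cv2.COLOR_BGR2HSV)
L=[];Rr=[]
for r in range(20,250,10):
    w=np.where(im[r].max(1)>110)[0]; L.append([w[0],r]);Rr.append([w[-1]+1,r])
l=onplane('wrist',L,.012,f['p'],f['q']);r=onplane('wrist',Rr,.012,f['p'],f['q'])
for e in(l,r):
    k=np.polyfit(e[:,1],e[:,0],1);print('edge x=',k,'rms',np.std(e[:,0]-np.polyval(k,e[:,1])))
for uv in [(290,200),(316,200),(316,141),(316,155),(309,278)]: print(uv,P[uv[1],uv[0]])
E
```

```text
edge x= [0.1476501  0.46385933] rms 0.0003294716190318201
edge x= [0.14347675 0.61488345] rms 0.0003015501255971524
(290, 200) [ 0.55752741 -0.09446914  0.01130817]
(316, 200) [ 0.58452956 -0.09448509  0.02240115]
(316, 141) [ 0.58932038 -0.03295889  0.02611006]
(316, 155) [ 0.58827927 -0.04699923  0.02473417]
(309, 278) [ 0.56841429 -0.17548487  0.03906591]
```

View pics/crop1.png

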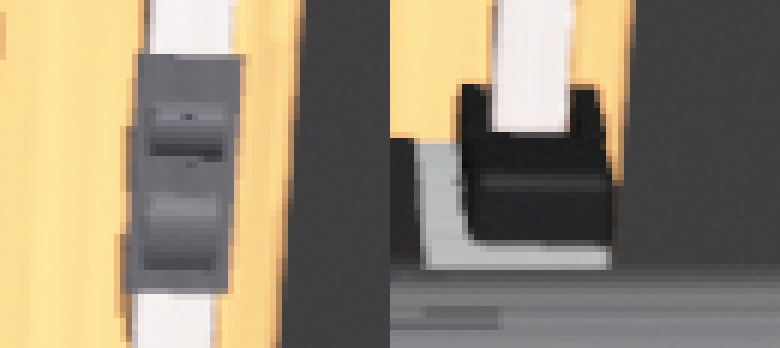

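```bash
cat >> h.py <<'E'
yd=np.array([.1441,.9896,0]); xd=np.array([.9896,-.1441,0])
Q=np.roll(R.from_matrix(np.c_[yd,xd,[0,0,-1]]).as_quat(),1)
def fy(n=4):
    F=[]
    for _ in range(n): F.append(bot.sense()['ft_force']); bot.pause(.01)
    return np.mean(F,0)@np.c_[xd,yd,[0,0,1]]
E
python3 - <<'E'
from h import *
f=np.load('pics/w1.png.npz')
e=onplane('wrist',[[285+191/6-.5,122+55/6-.5],[285+178/6-.5,122+291/6-.5]],.023,f['p'],f['q'])
c=e.mean(0); print('clip ends',e,'len',np.linalg.norm(e[1]-e[0]),'c',c,'tray y coord',c@yd,'x',c@xd)
cx=np.array([0,.0]); ctr=np.array([.53937,0,0])@xd   # tray centreline
print('ctr x',ctr,'clip x rel',c@xd-ctr)
P=cloud('wrist',f['d'],f['p'],f['q'])
# carriage cup-side top edge / plate top outer edge
k=onplane('wrist',[[285+(535-390)/6,255+184/6-.5]],.053,f['p'],f['q'])[0]; k2=onplane('wrist',[[285+(540-390)/6,255+243/6-.5]],.053,f['p'],f['q'])[0]
print('carr top cup edge',k@yd,'plate-side top edge',k2@yd)
foot=np.array([.5066,-.1859,0])@yd; print('foot est(top)',foot)
np.save('clip.npy',[c@yd,ctr])
start=ctr*xd+(foot-.045)*yd
bot.movep(start+[0,0,.20],Q); bot.gripper_to(0.0)
bot.move_straight(start+[0,0,.032],velocity=.15)
s=bot.sense(); print(s['time_s'],s['tool_pos'],s['tool_pos']@yd,s['width'],fy())
im,d,s=snap('wrist','w2.png'); snap('scene','s2.png')
E
```

```text
clip ends [[ 0.59081743 -0.02328841  0.023     ]
 [ 0.58529121 -0.06234999  0.023     ]] len 0.03945055626168103 c [ 0.58805432 -0.0428192   0.023     ] tray y coord 0.042364744081088465 x 0.5881088024902956
ctr x 0.533760552 clip x rel 0.05434825049029557
carr top cup edge -0.09255892778747804 plate-side top edge -0.10411982048217294
foot est(top) -0.11096558000000001
6.0083 [ 0.5065606  -0.23144965  0.03287701] -0.15604719182391122 0.0002131123173407688 [0.10661003 0.13265018 0.112264  ]
```

View pics/w2.png

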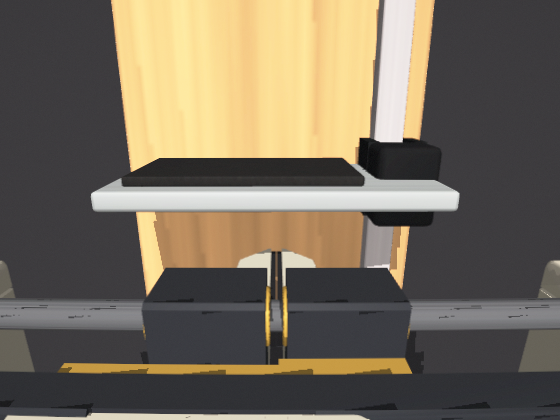

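The shut fingers (tips near (277,258)) are behind the plate's middle with a gap. The plate's top spans rows 192–209, and its outer top edge at row 209 gives the face position.

```bash
python3 - <<'E'
from h import *
f=np.load('pics/w2.png.npz'); o=onplane('wrist',[[277,209],[277,193],[277,182]],.072,f['p'],f['q'])@yd
c,ctr=np.load('clip.npy'); print('outer edge',o,'foot',o[0]+.004,'travel',c-o[0]-.004)
f0=fy(8)
def go(t,v,fs=None): return bot.move_straight(ctr*xd+t*yd+[0,0,.032],velocity=v,f_stop=fs)
half=.0095
for foot in (o[0]+.006,o[0]+.012,o[0]+.018,o[0]+.03,c-.045,c-.028):
    r=go(foot-.004-half,.03,5); s=bot.sense(); print(round(s['time_s'],2),'tcp',s['tool_pos']@yd,'stopped',r,np.round(fy()-f0,2))
    if r: break
snap('wrist','w3.png')
E
```

```text
outer edge [-0.11124996 -0.10540702 -0.10148217] foot -0.10724996270313053 travel 0.149614706784219
7.6 tcp -0.11881665127080895 stopped False [-0.28 -0.18  0.61]
7.98 tcp -0.11201800162401838 stopped False [-0.35  0.36 -0.55]
8.37 tcp -0.10614363228692844 stopped False [0.03 0.68 0.11]
8.95 tcp -0.09415116683862977 stopped False [-0.35 -0.06  0.19]
11.75 tcp -0.016172214563318705 stopped False [-0.53 -0.59  0.05]
12.5 tcp 0.0014725640174436407 stopped False [0.03 0.39 0.05]
```

View pics/w3.png

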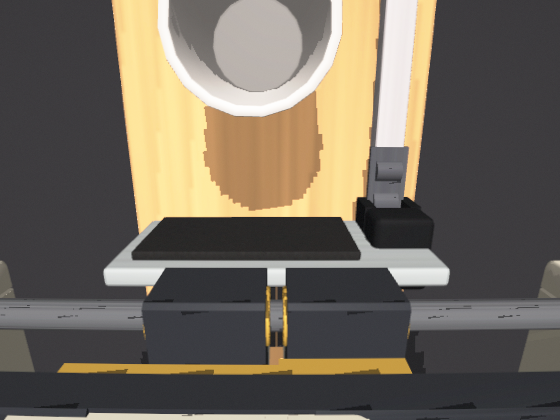

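The stop has moved to just before the clip. The plate's outer edge is at about row 284, the clip strip's far end is at (389,147), and the near cup is still well ahead. I'll measure stop and clip in this one picture, then push finely with force monitoring.

```bash
python3 - <<'E'
from h import *
im=cv2.imread('pics/w3.png'); f=np.load('pics/w3.png.npz')
g=im[262:295,200].max(1); print(g)
e=onplane('wrist',[[389,147]],.023,f['p'],f['q'])@yd
o=onplane('wrist',[[200,283.5]],.072,f['p'],f['q'])@yd; tcp=f['p']@yd
print('clip c',e-.02,'outer edge',o,'tcp',tcp,'half',o-tcp,'travel left',e-.02-o-.004)
E
```

```text
[184 187 187 185 184 155  55  53  54  53  54  53  53  52  54  53  52  53
  54  53  54  52  53  54  54  53  54  52  52  54  54  52  55]
clip c [0.04189294] outer edge [0.01709599] tcp 0.0013463891611081508 half [0.0157496] travel left [0.02079696]
```

```bash
python3 - <<'E'
from h import *
im=cv2.imread('pics/w3.png'); f=np.load('pics/w3.png.npz')
for c in (125,135,430):
    g=im[258:295,c].max(1).astype(int); print(c,g)
c=np.load('clip.npy')[0]
for r in (283,285): print(onplane('wrist',[[130,r]],.072,f['p'],f['q'])@yd, onplane('wrist',[[430,r]],.072,f['p'],f['q'])@yd)
E
```

```text
125 [181 178 177 178 181 183 186 185 183 193 215 231 237 235 233 229 227 225
 224 223 221 219 219 217 213 213 186 148  89  63  63  62  64  64  62  62
  63]
135 [ 46  57 136 178 181 185 185 185 183 192 215 230 237 236 233 230 228 226
 224 223 222 221 219 218 214 212 188 152  94  63  63  63  64  63  63  64
  62]
430 [184 184 184 185 185 183 184 180 180 195 218 233 236 235 233 231 229 227
 225 225 224 222 222 221 219 214 182 130  79  64  63  64  63  63  64  63
  63]
[0.01722388] [0.01705174]
[0.0163736] [0.01619939]
```

```bash
python3 - <<'E'
from h import *
c,ctr=np.load('clip.npy'); z=bot.sense()['tool_pos'][2]
t0=.002
for i in range(1,20):
    t=t0+.001*i
    r=bot.move_straight(ctr*xd+t*yd+[0,0,.032],velocity=.02,f_stop=9); F=fy(5); s=bot.sense()
    print(round(s['time_s'],2),'cmd %.4f tcp %.4f'%(t,s['tool_pos']@yd),r,np.round(F,2))
    if r: break
snap('wrist','w4.png')
E
```

```text
12.88 cmd 0.0030 tcp 0.0031 False [ 0.22  0.04 -0.12]
13.18 cmd 0.0040 tcp 0.0039 False [ 0.66 -0.96  0.11]
13.47 cmd 0.0050 tcp 0.0050 False [ 0.79 -1.18 -0.14]
13.76 cmd 0.0060 tcp 0.0061 False [ 0.07 -1.27 -0.19]
14.05 cmd 0.0070 tcp 0.0072 False [ 0.35 -0.77 -0.2 ]
14.34 cmd 0.0080 tcp 0.0079 False [ 0.28 -1.57  0.19]
14.63 cmd 0.0090 tcp 0.0083 False [-0.   -3.51  0.75]
14.93 cmd 0.0100 tcp 0.0087 False [-0.08 -5.29  1.72]
15.22 cmd 0.0110 tcp 0.0091 False [-0.31 -6.88  2.02]
15.51 cmd 0.0120 tcp 0.0096 False [-0.51 -7.76  2.29]
15.8 cmd 0.0130 tcp 0.0108 False [ 0.08 -7.4   2.4 ]
16.09 cmd 0.0140 tcp 0.0124 False [-0.24 -5.98  1.93]
16.38 cmd 0.0150 tcp 0.0142 False [ 0.23 -4.93  1.19]
16.68 cmd 0.0160 tcp 0.0159 False [-0.01 -3.98  1.16]
16.97 cmd 0.0170 tcp 0.0177 False [ 0.43 -2.23  0.26]
17.26 cmd 0.0180 tcp 0.0187 False [ 0.13 -1.07  0.09]
17.55 cmd 0.0190 tcp 0.0194 False [ 0.11 -1.25 -0.05]
17.84 cmd 0.0200 tcp 0.0203 False [ 0.13 -1.37 -0.47]
18.13 cmd 0.0210 tcp 0.0213 False [ 0.59 -0.73 -0.18]
```

View pics/w4.png

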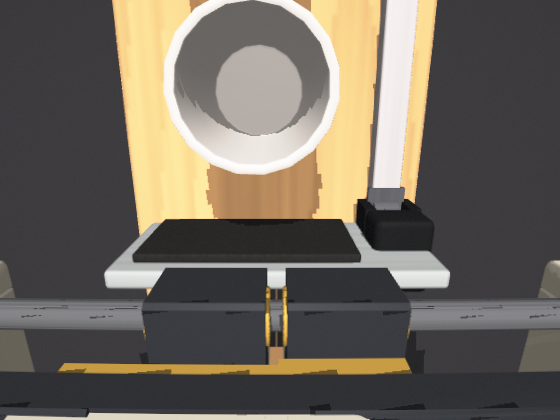

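The plate is still at row 284 relative to the hand, so it's touching the fingers. Only the clip's far end and high ridge (368–404, rows 188–208) show ahead of the carriage. I'll continue in fine steps, watching for the force dip.

```bash
python3 - <<'E'
from h import *
f=np.load('pics/w4.png.npz'); im=f['im']
print(im[180:212,386].max(1)); 
for r in (187,188,189): print(r,onplane('wrist',[[386,r]],.023,f['p'],f['q'])@yd-.02)
g=im[278:292,130].max(1); print(g, onplane('wrist',[[130,285]],.072,f['p'],f['q'])@yd+.004)
c,ctr=np.load('clip.npy')
for i in range(1,9):
    t=.021+.0007*i
    r=bot.move_straight(ctr*xd+t*yd+[0,0,.032],velocity=.02,f_stop=5); F=fy(10); s=bot.sense()
    print(round(s['time_s'],2),'cmd %.4f tcp %.4f'%(t,s['tool_pos']@yd),r,np.round(F,2))
    if r or F[1]<-3.5 or F[1]>-.2: break
im,_,_=snap('wrist','w5.png'); print(im[278:292,130].max(1))
E
```

```text
[241 241 241 240 240 241 241 233 103 108 107 110 109 108 108 109 107 107
 108 109 107 107 114 119 123 124 125 128 126 113  48  29]
187 [0.04241916]
188 [0.04191649]
189 [0.04141296]
[224 223 222 220 218 217 214 212 198 168 112  71  62  63] [0.04038736]
18.52 cmd 0.0217 tcp 0.0218 False [ 0.09 -0.79  0.04]
18.85 cmd 0.0224 tcp 0.0225 False [ 0.14 -0.51  0.27]
19.18 cmd 0.0231 tcp 0.0233 False [ 0.03 -0.61  0.02]
19.52 cmd 0.0238 tcp 0.0240 False [ 0.13 -0.37  0.01]
19.85 cmd 0.0245 tcp 0.0245 False [-0.06 -0.48  0.01]
20.18 cmd 0.0252 tcp 0.0251 False [-0. -1.  0.]
20.52 cmd 0.0259 tcp 0.0259 False [ 0.03 -0.98 -0.31]
20.85 cmd 0.0266 tcp 0.0264 False [ 0.07 -1.88  0.2 ]
[224 224 222 220 219 217 213 212 208 179 141  86  62  63]
```

The force dipped at TCP 0.022–0.0245 and is now rising slightly where the high ridge begins, so the plunger should be in the gap. I'll draw back, rise and look.

```bash
python3 - <<'E'
from h import *
c,ctr=np.load('clip.npy')
bot.move_straight(ctr*xd-.02*yd+[0,0,.032],velocity=.08)
bot.move_straight(ctr*xd-.02*yd+[0,0,.16],velocity=.15)
bot.pause(.2)
f=dict(zip(('im','d','s'),snap('wrist','w6.png'))); s=f['s']; print(s['time_s'],s['tool_pos']@yd,s['ft_force'])
im=f['im']; np.save('c.npy',0)
snap('scene','s6.png')
E
```

```text
22.8333 -0.01991903899067629 [-0.28051644  0.51070782  0.2703767 ]
```

View pics/w6.png

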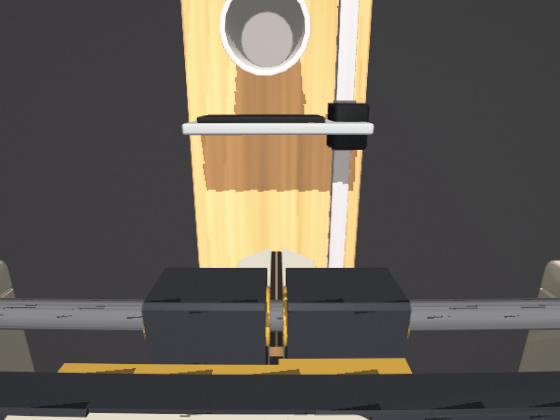

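The hand is clear. The plate's top is at rows 123–134 and the carriage at (347,125). The clip is hidden under it and the cup is untouched ahead. I'll check the stop's final position.

```bash
python3 - <<'E'
from h import *
f=np.load('pics/w6.png.npz'); im=f['im']
print(im[116:142,280].max(1)); print(im[95:112,350].max(1)); print(im[140:158,345].max(1)); print(im[140:158,341].max(1))
o=onplane('wrist',[[280,r] for r in (122,124,132,134)],.072,f['p'],f['q'])@yd; print('top rows 122,124,132,134',o)
P=cloud('wrist',f['d'],f['p'],f['q']); print(P[[124,128,132],280][:,2],P[[124,128,132],280]@yd)
print(onplane('wrist',[[349,102.5]],.053,f['p'],f['q'])@yd,onplane('wrist',[[346,148.5]],.031,f['p'],f['q'])@yd,onplane('wrist',[[346,148.5]],.053,f['p'],f['q'])@yd)
im=cv2.imread('pics/w6.png')
a=cv2.resize(im[92:162,315:385],None,fx=8,fy=8,interpolation=cv2.INTER_NEAREST)
cv2.imwrite('pics/crop6.png',a)
E
```

```text
[ 42  60  54  52  52  47  65 209 242 238 235 232 229 225 224 220 214 157
 125 193 194 194 194 193 193 193]
[246 246 246 246 246 192 124 114  64  40  44  47  48  48  46  47  47]
[ 28  31  29  30  29  26  30  24  24  39 120 160 160 159 160 161 160 161]
[ 30  29  28  30  31  29  31  27  25  41 118 160 161 161 161 160 161 161]
top rows 122,124,132,134 [0.04752115 0.04619494 0.04084953 0.0395029 ]
[0.07157513 0.07126335 0.07247003] [0.0461678  0.04347533 0.04088981]
[0.06017803] [0.02424092] [0.0271335]
```

View pics/crop6.png

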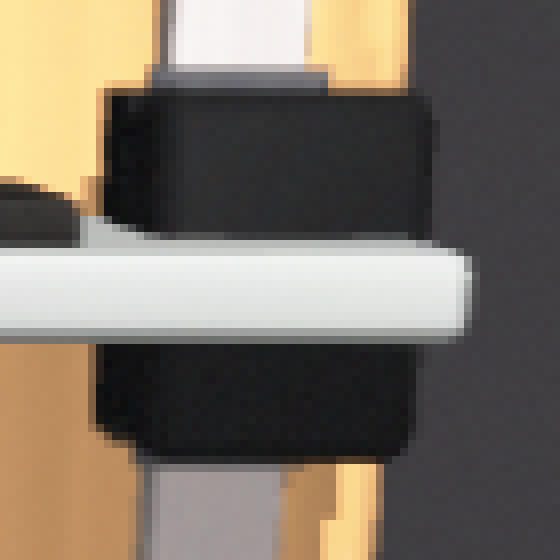

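The last crop shows the clip's far end just past the carriage and the plate fully down (top at 72 mm). The stop's foot is at 43.7 mm against a gap centre of about 42 mm. That puts it seated between the ridges, within the camera's tolerance, and the force dip agrees.

```bash
python3 - <<'E'
from h import *
f=np.load('pics/w6.png.npz'); print('clip c',onplane('wrist',[[345,100.4]],.023,f['p'],f['q'])@yd-.02)
print(bot.finish_job())
E
```

```text
clip c [0.04159901]
the job is handed in; nothing more can be done
None
```

I pushed the end stop over the low ridge and into the gap of the click strip, then drew the hand back clear and handed the job in at about 23 s. The wrist camera put the stop's foot about 2 mm past the gap centre, within the calibration error. The force dip agreed with it being seated, and the near cup was clear of the stop; I did not re-check the other cup, mug or bottle.

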